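Clip down the lid of the sealed parts box

ROBOT

A 6-joint arm with a two-finger parallel gripper is mounted at the origin on a cart in front of the work surface, level with it; the furniture and walls round the work are solid. World frame = base frame: x ahead of the robot, y to its left, z up, the work surface at z = 0. Lengths are in m, angles in rad, forces in N, time in s.
With the tool pointing down it reaches from about 0.3 to 0.875 m from the base axis. Payload 6.4 kg.
Tool frame: the origin (TCP) lies midway between the tips of the shut fingers; the grasp point (between the pads) lies ctrl.grip_point_offset behind it (ctrl.grip_point_offset is the distance from the TCP to the grasp point, in m); z points along the fingers, y is the direction in which the jaws open and shut (so a half turn about z gives the same grasp; the last joint's range is limited). The gripper opens to 85 mm and grips with 20 to 120 N. Pads are 22 mm wide; open, the fingers measure 114 mm over their backs; the gripper's body (76 mm by 85 mm) begins 54 mm behind the grasp point. The pads swing forward as they close: fully open they stand 13 mm farther back than shut.
Start: joints at [1.122, 0.181, 1.607, -0, 1.354, -0.206], TCP at [0.138, 0.558, 0.231] pointing down, gripper open.
Joint ranges: [-2.99, 2.99], [-0.89, 2.07], [0.3, 2.58], [-1.14, 4.28], [0, 2.63], [-3.12, 3.12]. Speed limits (rad/s): [2.57, 2.57, 3.01, 3.14, 3.14, 3.14].

INTERFACE

Orientations are given as a unit quaternion [w, x, y, z].
In Python, from bench import ctrl, viewer gives the robot as it stands.
- The arm moves only by the shell command python3 -m handwheel 'ROWS' [OPENING]. ROWS is JSON, a list of rows, each an object with "travel": the shift along the tool's x, y, z as a fraction of full scale, a list of three; "dr": the turn, a rotation vector about the tool's x, y, z as a fraction of full scale, a list of three. A call has 1 to 20 rows; each row shifts and turns the pose as measured when the row begins, along the tool's axes as they then stand; what a row does not reach is not made up. Full scale, the value 1, is 150 mm for a shift and 30 degrees for a turn. A row lasts 1/12 s, in which the tool goes at most 41.7 mm and 7.16 degrees, less where a joint would pass 70% of its speed; a pose out of reach is approached as far as the arm can. A call with a number of a shift or a turn outside -1 to 1 is refused whole. A call with a gripper value outside its range is refused whole. OPENING is the opening, from -1 (shut) to 1 (fully open), set as the call begins (- or left out, the last holds). The fingers move at their own pace and stop on an object; the grip force is fixed at half the most. Time passes only in rows, so rows that do not move let the fingers close. It gives the time, the measured TCP pose, the force and the opening at its end, in the units of the state.
- ctrl.get_obs(): the state, without advancing time (a new reading comes with each control period).
- viewer.camera(name): name is "scene" or "top" or "wrist"; returns the picture (400x640x3 uint8, red, green, blue); there is no depth.
- viewer.get_calibration(name): a dict with "camera_matrix" (3x3 intrinsics, pixels), "k1" (the pictures are not rectified: a ray, as slopes to the right and down, at radius r is drawn at 1 + k1 r^2 times it, then the intrinsics apply), "R" (3x3) and "t" (3): a world point X has camera coordinates R X + t. Camera axes: x right, y down, z forward; pixel columns grow to the right and rows downward; lengths in m; the calibration is good to about 2 mm. A picture is of the moment at which its call begins: read the wrist's pose just before it. get_calibration takes no time and is no camera call; for the wrist camera it gives the pose at the moment of the call.
- ctrl.hand_in(): hands the job in, once; it reports no verdict.
The state is a dict: "time_s": time; "q": joint angles; "dq": joint speeds; "joint_efforts": joint torques, N m; "eef_pos": TCP position; "eef_rot": TCP orientation; "wrist_force": force on the tool from outside, world axes, zero at the start; "torque": the same for the moment, N m; "opening": opening from 0.0 (shut) to 1.0 (fully open).
Only numpy, scipy, OpenCV 4.12 (cv2) and the standard library are available. Lean on these libraries where they do the work, as an engineer would, in place of code of your own. Each camera call takes 0.05 s, during which the arm holds its last target. There are 200 camera calls.

TASK

The white lid lies on the grey parts box on the bench, but its four black clips still stand open. Press all four clips fully down over the lid's rim in opposite-corner order, so that the seal seats evenly: any clip first, next the one diagonally opposite to it, then the other two.

Things in the scene. Friction and masses are not known exactly. Their poses are not given: they have to be found in the camera images.
- clip_1_end (a point): Middle of the upper edge of the free end of the black clip at the near left corner of the box (as the robot sees it); opposite is clip_3. All clips: 50 mm from hinge to free end, 20 wide, 5 thick; this point is 50 mm along and 2.5 mm above the hinge axis when shut. x runs from hinge to end, y along the level hinge, z out of the upper face. Tilt of z from vertical = opening: 0 shut, 0.6 to 1.0 rad at the start.
- clip_2_end (a point): Middle of the upper edge of the free end of the black clip at the near right corner of the box (as the robot sees it); opposite is clip_4. Box: grey, white lid, 150 mm deep x 170 wide, 82 high, fixed on the bench, turned up to 35 degrees. Two clips on its near side, two on its far side, 110 mm apart; hinge axes 84.5 mm above the bench, 5 mm outside the sides. Axes as for clip_1.
- clip_3_end (a point): Middle of the upper edge of the free end of the black clip at the far right corner of the box (as the robot sees it); opposite is clip_1. Each clip folds inward and down over the lid's rim; shut, it lies level, its upper face 87 mm above the bench. The hinge is stiff and stays where left: 0.1 N m, about 4 N, turns it. Axes as for clip_1.
- clip_4_end (a point): Middle of the upper edge of the free end of the black clip at the far left corner of the box (as the robot sees it); opposite is clip_2. To shut a clip, closed fingers press straight down over a point 24 mm inward (level) of its hinge axis, until they stop on the flat clip. Axes as for clip_1.

How it is judged:
By the outcome, as a careful person would: the job done as asked, in the order asked, and still so for the second after the job is handed in, with the robot touching nothing.
It also fails if it takes over 42 s, if anything falls off the work surface, if the arm or the gripper's body presses on something with over 40 N, if the wrist force passes 120 N, or if a joint passes its speed limit or range.

## Working session

There is one attempt and no reset: what is moved stays moved. The work goes in short steps, Python scripts to look and compute and a shell command to move; the robot and the scene stay as the last step left them, time stands still between calls to the robot, and variables do not carry over. Pictures are saved under pics/ and viewed, about 8 in all and at most 12, crops included, and the job is handed in when it is done.

```bash
mkdir -p pics
python3 - <<'E'
from bench import ctrl, viewer
import cv2
for n in ("top","scene"):
    cv2.imwrite(f"pics/{n}0.png",viewer.camera(n)[:,:,::-1])
    c=viewer.get_calibration(n);print(n,c)
o=ctrl.get_obs();print(o)
E
```

```text
top {'camera_matrix': array([[370.03642166,   0.        , 323.76807366],
       [  0.        , 370.03642166, 205.87978559],
       [  0.        ,   0.        ,   1.        ]]), 'k1': -0.03620720693599376, 'R': array([[ 0.01872764, -0.99969985, -0.01579538],
       [-0.98229272, -0.01545144, -0.1867144 ],
       [ 0.18641429,  0.01901241, -0.98228725]]), 't': array([-0.26074732,  0.54268067,  0.86228002])}
scene {'camera_matrix': array([[394.00492404,   0.        , 322.84750895],
       [  0.        , 394.00492404, 199.92496688],
       [  0.        ,   0.        ,   1.        ]]), 'k1': -0.09599804123244696, 'R': array([[-0.87268792, -0.48827738, -0.00099317],
       [-0.3199444 ,  0.57336406, -0.75424747],
       [ 0.36885143, -0.6579049 , -0.6565895 ]]), 't': array([0.33880508, 0.41253634, 0.56461957])}
{'time_s': 0.1, 'q': array([ 1.12171760e+00,  1.81457669e-01,  1.60791027e+00,  2.66156588e-05,
        1.35377821e+00, -2.06257498e-01]), 'dq': array([ 4.22245689e-04, -1.12633806e-03, -2.27798332e-03,  4.63179143e-04,
        4.64908786e-05, -3.32978825e-04]), 'joint_efforts': array([ 9.79544675e-04, -4.45878625e+01, -3.52235842e+01, -2.84912867e-04,
        4.14529597e-03,  3.02471256e-05]), 'eef_pos': array([0.13798872, 0.55769434, 0.23047824]), 'eef_rot': array([-2.62288464e-04,  1.21115375e-01,  9.92638133e-01, -7.31242001e-04]), 'wrist_force': array([-0.26909168, -0.04055018, -0.30522655]), 'torque': array([ 0.01098829, -0.04322958, -0.02788324]), 'opening': 0.998946731458872}
```

View pics/top0.png

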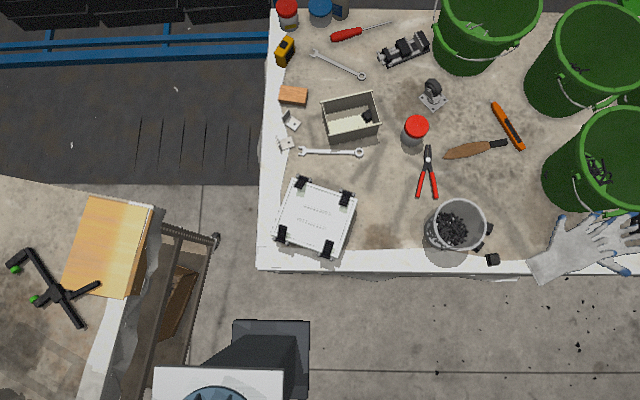

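View pics/scene0.png

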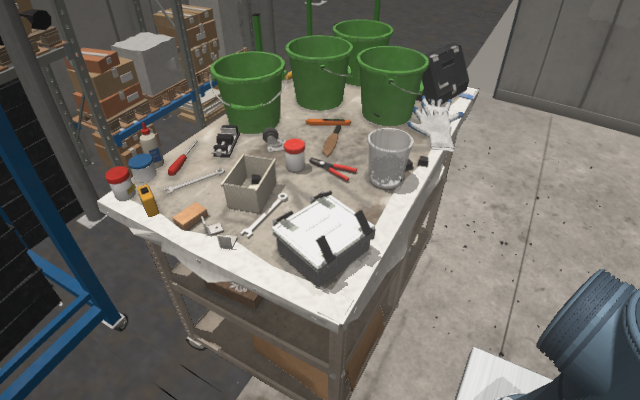

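The top view shows the box near (315,217), with clips near (303,184), (344,197), (279,236) and (329,252). The arm is clear of it. I'll enlarge both views.

Run:
```python
import cv2,numpy as np
a=cv2.imread("pics/top0.png")[165:270,260:370];b=cv2.imread("pics/scene0.png")[180:290,260:385]
cv2.imwrite("pics/crop0.png",cv2.resize(a,None,fx=5.6,fy=5.6,interpolation=cv2.INTER_CUBIC))
cv2.imwrite("pics/crop1.png",cv2.resize(b,None,fx=5,fy=5,interpolation=cv2.INTER_CUBIC))
```

```text
(no output)
```

View pics/crop0.png

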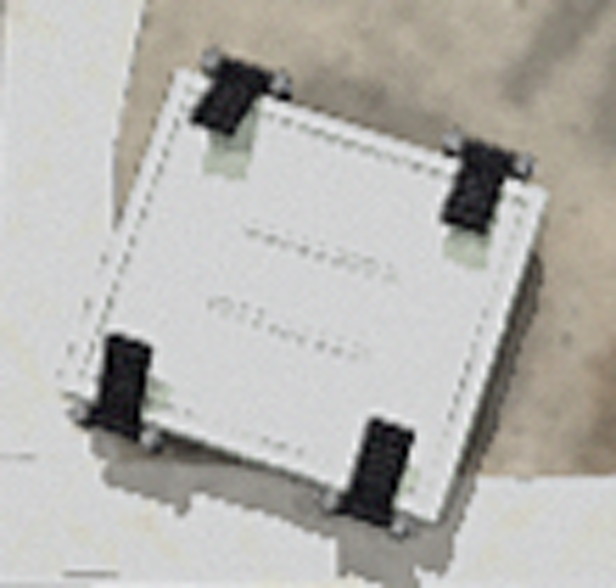

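View pics/crop1.png

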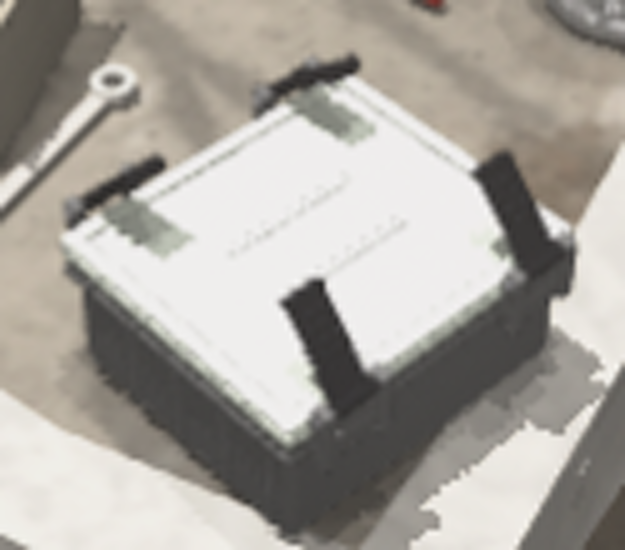

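Hinge pin midpoints in the top crop are at about (246,75), (489,154), (115,425) and (367,514). All four clips are open. Next I fit the box pose.

```bash
cat > h.py <<'E'
import numpy as np
from scipy.optimize import least_squares
from scipy.spatial.transform import Rotation as Ro
from bench import ctrl, viewer
def proj(n,X):
    c=viewer.get_calibration(n);p=np.atleast_2d(X)@np.array(c["R"]).T+c["t"]
    s=p[:,:2]/p[:,2:];s=s*(1+c["k1"]*(s**2).sum(1,keepdims=True))
    K=c["camera_matrix"];return s*[K[0,0],K[1,1]]+K[:2,2]
# order clips 1 NL,2 NR,3 FR,4 FL ; box frame u=away, v=left
H=np.array([[-.08,.055],[-.08,-.055],[.08,-.055],[.08,.055]])
P=np.array([[-.056,.055],[-.056,-.055],[.056,-.055],[.056,.055]])
def w(b,L,z):
    c,s=np.cos(b[2]),np.sin(b[2]);xy=L@np.array([[c,s],[-s,c]])+b[:2]
    return np.c_[xy,np.broadcast_to(z,len(L))]
def go(i,z,b):   # remaining shift in tool axes, fraction of full scale
    o=ctrl.get_obs();q=o["eef_rot"];R=Ro.from_quat([q[1],q[2],q[3],q[0]])
    t=np.r_[w(b,P,0)[i-1,:2],z]
    d=R.inv().apply(t-o["eef_pos"])/.15
    print("t",round(o["time_s"],2),"pos",o["eef_pos"].round(4),"target",t.round(4),"travel",d.round(3),"F",o["wrist_force"].round(1),"toolz",R.apply([0,0,1]).round(4))
E
python3 - <<'E'
from h import *
m=lambda a,f,o:(np.array(a)+.5)/f-.5+o
top=m([[115,425],[367,514],[489,154],[246,75]],5.6,[260,165])
r=lambda b:(proj("top",w(b,H,.0845))-top).ravel()
s=least_squares(r,[.45,.25,-.3]);print(s.x,r(s.x).round(2));b=s.x
ends_top=m([[128,340],[390,423],[466,230],[212,130]],5.6,[260,165])
ends_sc=m([[303,290],[494,160],[345,64],[150,165]],5,[260,180])
for i in range(4):
  d=-np.sign(H[i,0])
  def X(t):
    L=H[i].copy();L[0]+=d*(.05*np.cos(t)-.0025*np.sin(t));return w(b,L[None],.0845+.05*np.sin(t)+.0025*np.cos(t))
  f=lambda t:np.r_[(proj("top",X(t[0]))-ends_top[i])[0],(proj("scene",X(t[0]))-ends_sc[i])[0]]
  q=least_squares(f,[.8]);print(i+1,q.x,f(q.x).round(1))
print("hinge scene crop",((proj("scene",w(b,H,.0845))-[260,180])*5).round())
print(w(b,P,.087).round(4)); print(ctrl.grip_point_offset)
go(1,.17,b)
E
```

```text
[ 0.51526093 -0.22946938 -0.3151314 ] [ 0.21  0.2  -0.18 -0.13  0.02  0.15 -0.05 -0.22]
1 [0.85202339] [ 0.4  0.6 -0.5 -1.4]
2 [0.78186123] [ 0.5  0.8 -0.9 -1.1]
3 [0.63615924] [-0.6 -0.8  0.3  0.4]
4 [0.7614311] [-0.2 -0.4 -0.3  0.5]
hinge scene crop [[352. 391.]
 [540. 256.]
 [287.  77.]
 [102. 187.]]
[[ 0.4791 -0.1598  0.087 ]
 [ 0.445  -0.2644  0.087 ]
 [ 0.5515 -0.2991  0.087 ]
 [ 0.5856 -0.1945  0.087 ]]
0.0187
t 0.1 pos [0.138  0.5577 0.2305] target [ 0.4791 -0.1598  0.17  ] travel [-3.357 -4.096  0.408] F [-0.3 -0.  -0.3] toolz [-7.0e-04 -1.4e-03 -1.0e+00]
```

Run:
```python
from h import *
a=np.array([.138,.558,.23]);e=np.array([.479,-.16,.23])
for f in np.linspace(0,1,6):
    p=a+f*(e-a);print(p.round(3),proj("top",p).round(),proj("top",p*[1,1,0]).round())
print(proj("top",[0,0,0.]))
import cv2
cv2.imwrite("pics/w0.png",viewer.camera("wrist")[:,:,::-1])
```

```text
[0.138 0.558 0.23 ] [[-98. 389.]] [[  0. 364.]]
[0.206 0.414 0.23 ] [[-27. 357.]] [[ 57. 338.]]
[0.274 0.271 0.23 ] [[ 48. 324.]] [[115. 313.]]
[0.343 0.127 0.23 ] [[124. 290.]] [[173. 287.]]
[ 0.411 -0.016  0.23 ] [[200. 256.]] [[231. 261.]]
[ 0.479 -0.16   0.23 ] [[275. 222.]] [[288. 235.]]
[[213.84690513 434.65334549]]
```

View pics/w0.png

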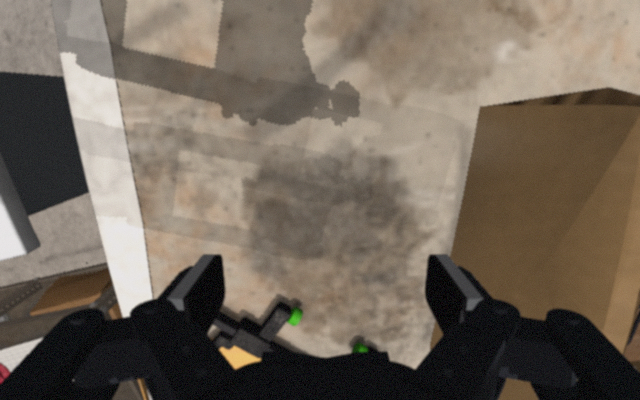

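The wrist picture shows the stand with green tips at (295,317) and (360,350), and part of a wooden box. The top view shows the same tips at (14,268) and (33,299). I'll triangulate how high they are before crossing.

Run:
```python
from h import *
import itertools
for T in itertools.permutations([(14,268),(33,299)]):
  for t,wp in zip(T,[(295,317),(360,350)]):
    f=lambda X:np.r_[proj("top",X)[0]-t,proj("wrist",X)[0]-wp]
    s=least_squares(f,[.3,.5,.05]);print(s.x.round(3),s.fun.round(1))
c=viewer.get_calibration("wrist");print((-np.array(c["R"]).T@c["t"]).round(3),np.array(c["R"]).round(2))
# top pixels of wood board corners if at various heights
for u in [(85,197),(152,207),(65,290),(125,298),(215,240)]:
  for z in (0,.15,-.3,-.7):
    s=least_squares(lambda p:proj("top",[p[0],p[1],z])[0]-u,[.3,.3]);print(u,z,s.x.round(2))
```

```text
[0.317 0.489 0.017] [16.4 24.7 10.2 10.2]
[0.354 0.537 0.012] [-16.6 -21.6  -9.9  -9.1]
[0.302 0.48  0.016] [0.1 0.2 0.1 0.1]
[0.374 0.547 0.009] [1.1 1.4 0.7 0.6]
[0.072 0.575 0.374] [[ 0.24  0.97 -0.  ]
 [ 0.94 -0.23  0.27]
 [ 0.26 -0.07 -0.96]]
(85, 197) 0 [0.57 0.39]
(85, 197) 0.15 [0.54 0.29]
(85, 197) -0.3 [0.63 0.6 ]
(85, 197) -0.7 [0.71 0.88]
(152, 207) 0 [0.55 0.2 ]
(152, 207) 0.15 [0.52 0.13]
(152, 207) -0.3 [0.6  0.35]
(152, 207) -0.7 [0.67 0.55]
(65, 290) 0 [0.33 0.41]
(65, 290) 0.15 [0.33 0.3 ]
(65, 290) -0.3 [0.31 0.63]
(65, 290) -0.7 [0.29 0.91]
(125, 298) 0 [0.31 0.25]
(125, 298) 0.15 [0.32 0.17]
(125, 298) -0.3 [0.29 0.41]
(125, 298) -0.7 [0.26 0.63]
(215, 240) 0 [0.46 0.03]
(215, 240) 0.15 [ 0.45 -0.02]
(215, 240) -0.3 [0.49 0.12]
(215, 240) -0.7 [0.53 0.25]
```

```bash
python3 -m handwheel '[{"travel":[0,0,-0.25],"dr":[0,0,0]},{"travel":[0,0,-0.25],"dr":[0,0,0]},{"travel":[0,0,-0.25],"dr":[0,0,0]},{"travel":[-0.17,-0.2,0],"dr":[0,0,0]},{"travel":[-0.17,-0.2,0],"dr":[0,0,0]},{"travel":[-0.17,-0.2,0],"dr":[0,0,0]},{"travel":[-0.17,-0.2,0],"dr":[0,0,0]},{"travel":[-0.17,-0.2,0],"dr":[0,0,0]},{"travel":[-0.17,-0.2,0],"dr":[0,0,0]},{"travel":[-0.17,-0.2,0],"dr":[0,0,0]},{"travel":[-0.17,-0.2,0],"dr":[0,0,0]},{"travel":[-0.17,-0.2,0],"dr":[0,0,0]},{"travel":[-0.17,-0.2,0],"dr":[0,0,0]},{"travel":[-0.17,-0.2,0],"dr":[0,0,0]},{"travel":[-0.17,-0.2,0],"dr":[0,0,0]},{"travel":[-0.17,-0.2,0],"dr":[0,0,0]},{"travel":[-0.17,-0.2,0],"dr":[0,0,0]},{"travel":[-0.17,-0.2,0],"dr":[0,0,0]},{"travel":[-0.17,-0.2,0],"dr":[0,0,0]}]' -1
echo 'B=[0.51526,-0.22947,-0.31513]' >> h.py
python3 -c "
from h import *
go(1,.17,B)"
```

```text
time_s: 1.73
eef_pos: [0.4252, -0.0256, 0.3477]
eef_rot: [0.002, 0.114, 0.994, -0.002]
wrist_force: [1.2, 0.9, -0.4]
opening: 0.005
t 1.73 pos [ 0.4252 -0.0256  0.3477] target [ 0.4791 -0.1598  0.17  ] travel [-0.546 -0.786  1.19 ] F [ 1.2  0.9 -0.4] toolz [ 0.0041 -0.0049 -1.    ]
```

```bash
python3 -m handwheel '[{"travel":[-0.14,-0.2,0],"dr":[0,0,0]},{"travel":[-0.14,-0.2,0],"dr":[0,0,0]},{"travel":[-0.14,-0.2,0],"dr":[0,0,0]},{"travel":[-0.12,-0.18,0],"dr":[0,0,0]},{"travel":[0,0,0.25],"dr":[0,0,0]},{"travel":[0,0,0.25],"dr":[0,0,0]},{"travel":[0,0,0.25],"dr":[0,0,0]},{"travel":[0,0,0.25],"dr":[0,0,0]},{"travel":[0,0,0],"dr":[0,0,0]},{"travel":[0,0,0],"dr":[0,0,0]}]'
python3 -c "
from h import *
go(1,.15,B)"
```

```text
time_s: 2.57
eef_pos: [0.4815, -0.178, 0.193]
eef_rot: [0.004, 0.121, 0.993, -0.004]
wrist_force: [0.1, 0.8, 0.6]
opening: 0.002
t 2.57 pos [ 0.4815 -0.178   0.193 ] target [ 0.4791 -0.1598  0.15  ] travel [0.047 0.116 0.286] F [0.1 0.8 0.6] toolz [ 0.0065 -0.008  -0.9999]
```

```bash
python3 -m handwheel '[{"travel":[0.05,0.12,0.1],"dr":[0,0,0]},{"travel":[0,0,0.18],"dr":[0,0,0]},{"travel":[0,0,0],"dr":[0,0,0]},{"travel":[0,0,0],"dr":[0,0,0]}]'
python3 -c "
from h import *
go(1,.087,B)"
```

```text
time_s: 2.9
eef_pos: [0.4829, -0.1606, 0.1586]
eef_rot: [0.008, 0.121, 0.993, -0.006]
wrist_force: [0.7, 0.1, 0.5]
opening: -0.001
t 2.9 pos [ 0.4829 -0.1606  0.1586] target [ 0.4791 -0.1598  0.087 ] travel [0.034 0.003 0.477] F [0.7 0.1 0.5] toolz [ 0.0145 -0.0129 -0.9998]
```

```bash
cat >> h.py <<'E'
def tilt():
    q=ctrl.get_obs()["eef_rot"];R=Ro.from_quat([q[1],q[2],q[3],q[0]])
    print("dr",(R.inv().apply(np.cross(R.apply([0,0,1]),[0,0,-1]))/np.pi*6).round(3))
E
python3 -m handwheel '[{"travel":[0.035,0,0.08],"dr":[-0.017,0.033,0]},{"travel":[0,0,0.1],"dr":[0,0,0]},{"travel":[0,0,0.1],"dr":[0,0,0]},{"travel":[0,0,0.1],"dr":[0,0,0]},{"travel":[0,0,0],"dr":[0,0,0]}]'
python3 -c "
from h import *
go(1,.087,B);tilt()"
```

```text
time_s: 3.32
eef_pos: [0.4906, -0.1671, 0.1153]
eef_rot: [0.014, 0.121, 0.993, -0.005]
wrist_force: [-1.6, 0.4, -0.5]
opening: 0.003
t 3.32 pos [ 0.4906 -0.1671  0.1153] target [ 0.4791 -0.1598  0.087 ] travel [0.092 0.03  0.186] F [-1.6  0.4 -0.5] toolz [ 0.0268 -0.0142 -0.9995]
dr [-0.014  0.056 -0.   ]
```

```bash
python3 -m handwheel '[{"travel":[0.09,0.03,-0.15],"dr":[-0.014,0.056,0]}]'
python3 -c "
from h import *
go(1,.087,B);tilt()"
python3 -m handwheel '[{"travel":[0,0,0],"dr":[0,0,0]},{"travel":[0,0,0],"dr":[0,0,0]}]'
python3 -c "
from h import *
go(1,.087,B);tilt();print(ctrl.get_obs()['dq'].round(3))"
```

```text
time_s: 3.4
eef_pos: [0.4775, -0.1595, 0.136]
eef_rot: [-0.001, 0.121, 0.993, 0.001]
wrist_force: [0.1, 0.2, 0.1]
opening: 0.002
t 3.4 pos [ 0.4775 -0.1595  0.136 ] target [ 0.4791 -0.1598  0.087 ] travel [-0.012  0.     0.327] F [0.1 0.2 0.1] toolz [-0.0025  0.0016 -1.    ]
dr [ 0.002 -0.005 -0.   ]
time_s: 3.57
eef_pos: [0.4794, -0.161, 0.142]
eef_rot: [0.001, 0.121, 0.993, -0.0]
wrist_force: [0.6, -0.4, -0.3]
opening: -0.002
t 3.57 pos [ 0.4794 -0.161   0.142 ] target [ 0.4791 -0.1598  0.087 ] travel [0.005 0.008 0.367] F [ 0.6 -0.4 -0.3] toolz [ 0.0019 -0.0012 -1.    ]
dr [-0.001  0.004 -0.   ]
[ 0.001 -0.048 -0.042 -0.001  0.057 -0.   ]
```

```bash
python3 -m handwheel '[{"travel":[0.02,0.01,0.1],"dr":[0,0.015,0]},{"travel":[0.02,0,0.1],"dr":[0,0.015,0]}]'
python3 -c "
from h import *
go(1,.087,B);tilt()"
```

```text
time_s: 3.73
eef_pos: [0.4772, -0.1605, 0.1155]
eef_rot: [-0.002, 0.121, 0.993, -0.002]
wrist_force: [-0.5, 0.5, -0.5]
opening: -0.003
t 3.73 pos [ 0.4772 -0.1605  0.1155] target [ 0.4791 -0.1598  0.087 ] travel [-0.012  0.008  0.19 ] F [-0.5  0.5 -0.5] toolz [-0.0052 -0.0028 -1.    ]
dr [-0.008 -0.008 -0.   ]
```

```bash
python3 -m handwheel '[{"travel":[0,0.005,0.1],"dr":[-0.005,0,0]},{"travel":[0.01,0,0.08],"dr":[0,0.01,0]}]'
python3 -c "
from h import *
go(1,.087,B);tilt()"
```

```text
time_s: 3.9
eef_pos: [0.4763, -0.16, 0.0863]
eef_rot: [-0.004, 0.121, 0.993, -0.001]
wrist_force: [5.5, 0.5, 35.1]
opening: -0.001
t 3.9 pos [ 0.4763 -0.16    0.0863] target [ 0.4791 -0.1598  0.087 ] travel [-0.018  0.005 -0.005] F [ 5.5  0.5 35.1] toolz [-8.1e-03 -1.0e-04 -1.0e+00]
dr [-0.004 -0.015  0.   ]
```

```bash
python3 -m handwheel '[{"travel":[0,0,0.02],"dr":[0,0,0]}]'; python3 -m handwheel '[{"travel":[0,0,-0.2],"dr":[0,0,0]},{"travel":[0,0,-0.25],"dr":[0,0,0]},{"travel":[0,0,-0.15],"dr":[0,0,0]},{"travel":[0,0,0],"dr":[0,0,0]}]'
python3 -c "
from h import *
go(3,.16,B);tilt()"
```

```text
time_s: 3.98
eef_pos: [0.4767, -0.1602, 0.0857]
eef_rot: [-0.005, 0.121, 0.993, -0.0]
wrist_force: [-23.8, 12.9, 75.8]
opening: 0.001
time_s: 4.32
eef_pos: [0.4746, -0.1589, 0.1731]
eef_rot: [-0.011, 0.121, 0.993, 0.002]
wrist_force: [0.7, -0.1, 0.5]
opening: -0.003
t 4.32 pos [ 0.4746 -0.1589  0.1731] target [ 0.5515 -0.2991  0.16  ] travel [-0.724 -0.785  0.071] F [ 0.7 -0.1  0.5] toolz [-0.0212  0.0063 -0.9998]
dr [ 0.002 -0.042 -0.   ]
```

```bash
python3 -m handwheel '[{"travel":[-0.18,-0.19,0],"dr":[0,-0.04,0]},{"travel":[-0.18,-0.19,0],"dr":[0,0,0]},{"travel":[-0.17,-0.19,0],"dr":[0,0,0]},{"travel":[-0.15,-0.16,0],"dr":[0,0,0]},{"travel":[0,0,0],"dr":[0,0,0]},{"travel":[0,0,0],"dr":[0,0,0]},{"travel":[0,0,0],"dr":[0,0,0]}]'
python3 -c "
from h import *
go(3,.14,B);tilt()
import cv2
cv2.imwrite('pics/t1.png',cv2.resize(viewer.camera('top')[165:270,260:370,::-1],None,fx=5.6,fy=5.6,interpolation=2))
cv2.imwrite('pics/s1.png',cv2.resize(viewer.camera('scene')[150:290,240:400,::-1],None,fx=4,fy=4,interpolation=2))"
```

```text
time_s: 4.9
eef_pos: [0.544, -0.2906, 0.1545]
eef_rot: [-0.009, 0.12, 0.993, 0.006]
wrist_force: [-0.8, 0.8, 0.1]
opening: 0.002
t 4.9 pos [ 0.544  -0.2906  0.1545] target [ 0.5515 -0.2991  0.14  ] travel [-0.064 -0.044  0.095] F [-0.8  0.8  0.1] toolz [-0.0173  0.0132 -0.9998]
dr [ 0.017 -0.038  0.   ]
```

View pics/s1.png

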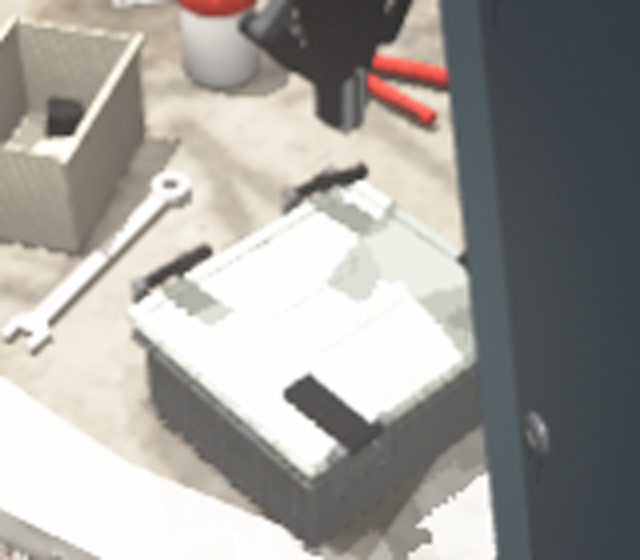

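Clip 1 lies flat on the lid, from (380,435) to (297,383) in the crop. The other visible clips, 3 and 4, still stand open. I compare clip 1 with the predicted shut position and correct the pose over clip 3.

```bash
python3 -c "
from h import *
for t in (0,.1,.2): print(t,((proj('scene',w(B,np.array([[-.08+.05*np.cos(t)-.0025*np.sin(t),.055]]),.0845+.05*np.sin(t)+.0025*np.cos(t)))-[240,150])*4).round(1))"
python3 -m handwheel '[{"travel":[-0.065,-0.045,0],"dr":[0.017,-0.038,0]}]'
python3 -c "
from h import *
go(3,.087,B);tilt()"
```

```text
0 [[294.3 374.9]]
0.1 [[294.8 368.8]]
0.2 [[295.9 363.3]]
time_s: 5.08
eef_pos: [0.5511, -0.2968, 0.1542]
eef_rot: [-0.001, 0.119, 0.993, 0.001]
wrist_force: [0.8, 0.0, -0.6]
opening: 0.002
t 5.08 pos [ 0.5511 -0.2968  0.1542] target [ 0.5515 -0.2991  0.087 ] travel [-0.007 -0.015  0.448] F [ 0.8  0.  -0.6] toolz [-0.0012  0.0013 -1.    ]
dr [ 0.002 -0.003  0.   ]
```

```bash
python3 -m handwheel '[{"travel":[0,-0.015,0.1],"dr":[0,0.01,0]},{"travel":[0.015,0,0.1],"dr":[0,0.012,0]},{"travel":[0.015,0,0.08],"dr":[0,0.012,0]}]'
python3 -c "
from h import *
go(3,.087,B);tilt()"
```

```text
time_s: 5.33
eef_pos: [0.5485, -0.2991, 0.1131]
eef_rot: [-0.006, 0.118, 0.993, -0.001]
wrist_force: [-0.3, 0.4, 3.0]
opening: 0.002
t 5.33 pos [ 0.5485 -0.2991  0.1131] target [ 0.5515 -0.2991  0.087 ] travel [-0.021  0.005  0.173] F [-0.3  0.4  3. ] toolz [-1.170e-02 -8.000e-04 -9.999e-01]
dr [-0.007 -0.021 -0.   ]
```

```bash
python3 -m handwheel '[{"travel":[-0.02,0,0.1],"dr":[0,-0.02,0]},{"travel":[0,0,0.08],"dr":[0,0,0]}]'
python3 -c "
from h import *
go(3,.087,B);tilt()"
```

```text
time_s: 5.5
eef_pos: [0.5507, -0.2994, 0.0849]
eef_rot: [-0.001, 0.118, 0.993, -0.002]
wrist_force: [-23.8, 15.1, 110.8]
opening: -0.0
t 5.5 pos [ 0.5507 -0.2994  0.0849] target [ 0.5515 -0.2991  0.087 ] travel [-0.005  0.003 -0.014] F [-23.8  15.1 110.8] toolz [-0.0026 -0.0038 -1.    ]
dr [-0.008 -0.003  0.   ]
```

That reached about 114 N, which is too close to the limit. I'll lift now and make the next presses gentler.

```bash
python3 -m handwheel '[{"travel":[0,0,-0.2],"dr":[0,0,0]},{"travel":[0,0,-0.25],"dr":[0,0,0]},{"travel":[0,0,-0.15],"dr":[0,0,0]},{"travel":[0,0,0],"dr":[0,0,0]}]'
python3 -c "
from h import *
go(4,.16,B);tilt()"
```

```text
time_s: 5.83
eef_pos: [0.5486, -0.2969, 0.1716]
eef_rot: [-0.005, 0.117, 0.993, 0.0]
wrist_force: [0.7, -1.6, 0.7]
opening: -0.001
t 5.83 pos [ 0.5486 -0.2969  0.1716] target [ 0.5855 -0.1945  0.16  ] travel [-0.082  0.721  0.076] F [ 0.7 -1.6  0.7] toolz [-0.0107  0.0017 -0.9999]
dr [-0.002 -0.021  0.   ]
```

```bash
python3 -m handwheel '[{"travel":[-0.03,0.2,0],"dr":[0,-0.02,0]},{"travel":[-0.03,0.2,0],"dr":[0,0,0]},{"travel":[-0.02,0.2,0],"dr":[0,0,0]},{"travel":[0,0.11,0],"dr":[0,0,0]},{"travel":[0,0,0],"dr":[0,0,0]},{"travel":[0,0,0],"dr":[0,0,0]}]'
python3 -c "
from h import *
go(4,.14,B);tilt()
import cv2
a=cv2.resize(viewer.camera('top')[165:270,260:370,::-1],None,fx=4,fy=4,interpolation=2)
b=cv2.resize(viewer.camera('scene')[150:255,260:350,::-1],None,fx=4,fy=4,interpolation=2)
cv2.imwrite('pics/t2.png',cv2.hconcat([a,b]))
E=H.copy();E[:,0]-=np.sign(H[:,0])*.05
print(((proj('top',w(B,E,.087))-[260,165])*4).round(),((proj('scene',w(B,E,.087))-[260,150])*4+[440,0]).round())"
```

```text
time_s: 6.33
eef_pos: [0.5831, -0.1919, 0.1631]
eef_rot: [-0.004, 0.118, 0.993, 0.0]
wrist_force: [-1.0, -0.5, -0.2]
opening: 0.003
t 6.33 pos [ 0.5831 -0.1919  0.1631] target [ 0.5855 -0.1945  0.14  ] travel [-0.021 -0.013  0.154] F [-1.  -0.5 -0.2] toolz [-0.0071  0.0015 -1.    ]
dr [-0.001 -0.014  0.   ]
[[110. 222.]
 [288. 283.]
 [321. 187.]
 [145. 127.]] [[654. 375.]
 [805. 274.]
 [729. 220.]
 [579. 314.]]
```

View pics/t2.png

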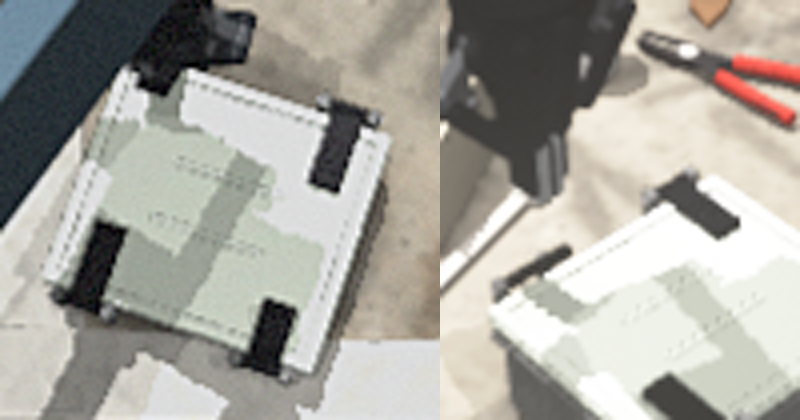

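Clips 1 and 3 match the shut predictions in the top view: ends near (110,224) and (325,188) against predicted (110,222) and (321,187). Clips 2 and 4 are still open. Clip 4 comes next.

```bash
python3 -m handwheel '[{"travel":[-0.02,-0.015,0.1],"dr":[0,-0.01,0]},{"travel":[0,0,0.1],"dr":[0,0.008,0]},{"travel":[0.005,0,0.1],"dr":[0,0.01,0]},{"travel":[0.005,0,0.08],"dr":[0,0.008,0]}]'
python3 -c "
from h import *
go(4,.087,B);tilt()"
```

```text
time_s: 6.77
eef_pos: [0.5844, -0.2007, 0.1057]
eef_rot: [-0.005, 0.121, 0.993, -0.001]
wrist_force: [-0.3, 0.2, 3.9]
opening: 0.001
t 6.77 pos [ 0.5844 -0.2007  0.1057] target [ 0.5855 -0.1945  0.087 ] travel [0.001 0.042 0.125] F [-0.3  0.2  3.9] toolz [-1.090e-02 -3.000e-04 -9.999e-01]
dr [-0.005 -0.02  -0.   ]
```

```bash
python3 -m handwheel '[{"travel":[0,0.03,0.06],"dr":[0,-0.01,0]},{"travel":[0,0,0.03],"dr":[0,0,0]}]'
python3 -c "
from h import *
go(4,.087,B);tilt()"
```

```text
time_s: 6.93
eef_pos: [0.5838, -0.1973, 0.0887]
eef_rot: [-0.004, 0.122, 0.992, -0.001]
wrist_force: [-0.5, 2.4, 3.8]
opening: -0.003
t 6.93 pos [ 0.5838 -0.1973  0.0887] target [ 0.5855 -0.1945  0.087 ] travel [-0.007  0.021  0.011] F [-0.5  2.4  3.8] toolz [-9.1e-03 -8.0e-04 -1.0e+00]
dr [-0.006 -0.016  0.   ]
```

```bash
python3 -m handwheel '[{"travel":[0,0,0.015],"dr":[0,0,0]}]'; python3 -m handwheel '[{"travel":[0,0,0.015],"dr":[0,0,0]}]'
```

```text
time_s: 7.02
eef_pos: [0.5837, -0.1973, 0.0865]
eef_rot: [-0.005, 0.123, 0.992, -0.001]
wrist_force: [-10.8, 4.3, 32.9]
opening: -0.001
time_s: 7.1
eef_pos: [0.5838, -0.1974, 0.0865]
eef_rot: [-0.005, 0.122, 0.992, -0.001]
wrist_force: [-12.5, 5.3, 32.7]
opening: 0.002
```

```bash
python3 -m handwheel '[{"travel":[0,0,0.02],"dr":[0,0,0]}]'; python3 -m handwheel '[{"travel":[0,0,-0.2],"dr":[0,0,0]},{"travel":[0,0,-0.25],"dr":[0,0,0]},{"travel":[0,0,-0.15],"dr":[0,0,0]},{"travel":[0,0,0],"dr":[0,0,0]}]'
python3 -c "
from h import *
go(2,.16,B);tilt()"
```

```text
time_s: 7.18
eef_pos: [0.5838, -0.1973, 0.0866]
eef_rot: [-0.005, 0.122, 0.992, -0.001]
wrist_force: [-12.5, 4.9, 29.5]
opening: -0.002
time_s: 7.52
eef_pos: [0.5832, -0.1957, 0.1784]
eef_rot: [-0.008, 0.122, 0.993, 0.0]
wrist_force: [-0.0, -0.3, 0.8]
opening: -0.002
t 7.52 pos [ 0.5832 -0.1957  0.1784] target [ 0.445  -0.2644  0.16  ] travel [ 0.781 -0.667  0.136] F [-0.  -0.3  0.8] toolz [-0.0155  0.0025 -0.9999]
dr [-0.003 -0.03   0.   ]
```

```bash
python3 -m handwheel '[{"travel":[0.19,-0.165,0],"dr":[0,-0.03,0]},{"travel":[0.19,-0.165,0],"dr":[0,0,0]},{"travel":[0.18,-0.16,0],"dr":[0,0,0]},{"travel":[0.16,-0.14,0],"dr":[0,0,0]},{"travel":[0,0,0],"dr":[0,0,0]},{"travel":[0,0,0],"dr":[0,0,0]}]'
python3 -c "
from h import *
go(2,.14,B);tilt()
import cv2
a=cv2.resize(viewer.camera('top')[165:270,260:370,::-1],None,fx=4,fy=4,interpolation=2)
b=cv2.resize(viewer.camera('scene')[150:255,260:350,::-1],None,fx=4,fy=4,interpolation=2)
cv2.imwrite('pics/t3.png',cv2.hconcat([a,b]))"
```

```text
time_s: 8.02
eef_pos: [0.4515, -0.261, 0.1746]
eef_rot: [0.0, 0.12, 0.993, 0.0]
wrist_force: [0.6, -0.2, 1.1]
opening: 0.001
t 8.02 pos [ 0.4515 -0.261   0.1746] target [ 0.445  -0.2644  0.14  ] travel [ 0.037 -0.033  0.231] F [ 0.6 -0.2  1.1] toolz [ 8.e-04  2.e-04 -1.e+00]
dr [0.001 0.001 0.   ]
```

View pics/t3.png

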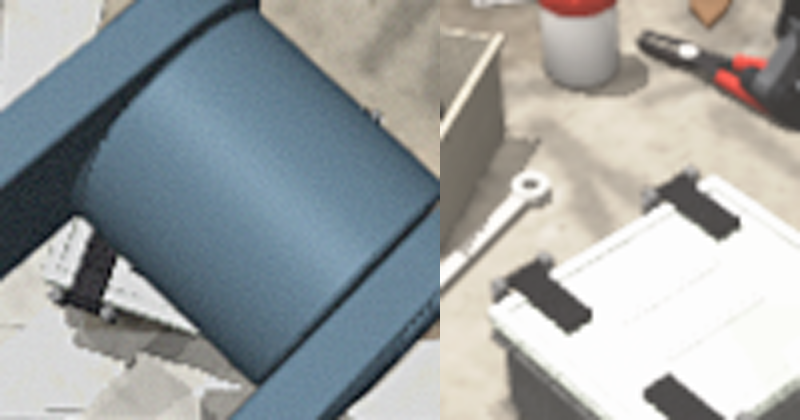

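Clips 1, 3 and 4 lie flat in the scene view, with the clip 4 end near (578,318) against predicted (579,314). Clip 2 is left.

```bash
python3 -m handwheel '[{"travel":[0.04,-0.03,0.1],"dr":[0,0,0]},{"travel":[0.015,0,0.1],"dr":[0,0.01,0]},{"travel":[0.015,0,0.08],"dr":[0,0.012,0]},{"travel":[0.015,0,0.06],"dr":[0,0.01,0]}]'
python3 -c "
from h import *
go(2,.087,B);tilt()"
```

```text
time_s: 8.45
eef_pos: [0.4438, -0.2615, 0.1236]
eef_rot: [-0.005, 0.116, 0.993, -0.0]
wrist_force: [-0.2, -0.0, 2.2]
opening: 0.004
t 8.45 pos [ 0.4438 -0.2615  0.1236] target [ 0.445  -0.2644  0.087 ] travel [-0.015 -0.016  0.244] F [-0.2 -0.   2.2] toolz [-1.080e-02  7.000e-04 -9.999e-01]
dr [-0.003 -0.02  -0.   ]
```

```bash
python3 -m handwheel '[{"travel":[-0.01,-0.015,0.1],"dr":[0,-0.015,0]},{"travel":[0,0,0.08],"dr":[0,0,0]},{"travel":[0,0,0.02],"dr":[0,0,0]}]'
python3 -c "
from h import *
go(2,.087,B);tilt()"
```

```text
time_s: 8.7
eef_pos: [0.447, -0.2634, 0.0914]
eef_rot: [-0.001, 0.115, 0.993, -0.001]
wrist_force: [-1.2, -2.2, 2.4]
opening: 0.004
t 8.7 pos [ 0.447  -0.2634  0.0914] target [ 0.445  -0.2644  0.087 ] travel [ 0.012 -0.009  0.03 ] F [-1.2 -2.2  2.4] toolz [-0.0021 -0.0022 -1.    ]
dr [-0.005 -0.003 -0.   ]
```

```bash
python3 -m handwheel '[{"travel":[0,0,0.03],"dr":[0,0,0]}]'; python3 -m handwheel '[{"travel":[0,0,0.015],"dr":[0,0,0]},{"travel":[0,0,0.015],"dr":[0,0,0]}]'
```

```text
time_s: 8.78
eef_pos: [0.4477, -0.2636, 0.0869]
eef_rot: [-0.001, 0.114, 0.993, -0.002]
wrist_force: [-0.8, -1.7, 6.3]
opening: -0.003
time_s: 8.95
eef_pos: [0.4478, -0.2638, 0.0863]
eef_rot: [-0.003, 0.113, 0.994, -0.002]
wrist_force: [-12.0, 6.8, 29.7]
opening: 0.003
```

```bash
python3 -m handwheel '[{"travel":[0,0,-0.2],"dr":[0,0,0]},{"travel":[0,0,-0.25],"dr":[0,0,0]},{"travel":[0,0,-0.25],"dr":[0,0,0]},{"travel":[0,0,-0.25],"dr":[0,0,0]},{"travel":[0,0,-0.25],"dr":[0,0,0]},{"travel":[0,0.25,0],"dr":[0,0,0]},{"travel":[0,0.25,0],"dr":[0,0,0]},{"travel":[0,0.25,0],"dr":[0,0,0]},{"travel":[0,0.25,0],"dr":[0,0,0]},{"travel":[0,0.25,0],"dr":[0,0,0]},{"travel":[0,0.25,0],"dr":[0,0,0]},{"travel":[0,0.25,0],"dr":[0,0,0]},{"travel":[0,0.25,0],"dr":[0,0,0]},{"travel":[0,0.25,0],"dr":[0,0,0]},{"travel":[0,0.25,0],"dr":[0,0,0]},{"travel":[0,0,0],"dr":[0,0,0]},{"travel":[0,0,0],"dr":[0,0,0]}]'
python3 -c "
from h import *
import cv2
a=cv2.resize(viewer.camera('top')[165:270,260:370,::-1],None,fx=4,fy=4,interpolation=2)
b=cv2.resize(viewer.camera('scene')[185:290,275:365,::-1],None,fx=4,fy=4,interpolation=2)
cv2.imwrite('pics/t4.png',cv2.hconcat([a,b]))
E=H.copy();E[:,0]-=np.sign(H[:,0])*.05
print(((proj('scene',w(B,E,.087))-[275,185])*4+[440,0]).round(),ctrl.get_obs()['dq'].round(2))"
```

```text
time_s: 10.37
eef_pos: [0.5366, 0.1251, 0.279]
eef_rot: [-0.002, 0.112, 0.994, 0.001]
wrist_force: [-0.6, -0.5, 0.2]
opening: -0.001
[[594. 235.]
 [745. 134.]
 [669.  80.]
 [519. 174.]] [-0.04 -0.01  0.01 -0.01 -0.   -0.01]
```

View pics/t4.png

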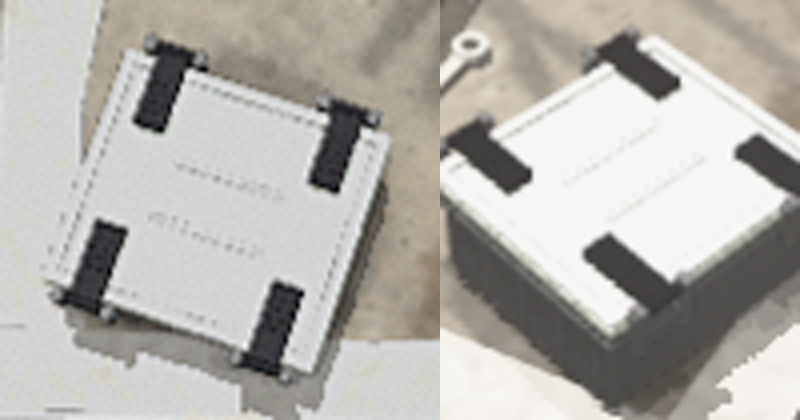

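All four clips are flat, and their ends are within about 5 crop pixels (about 1 image pixel) of the shut predictions in both views. I'm handing in.

```bash
python3 -c "
from bench import ctrl
print(ctrl.hand_in())"
```

```text
the job is handed in; nothing more can be done
None
```

All four clips are pressed flat over the lid's rim, in the order 1, 3, 4, 2 (near left, far right, far left, near right). I handed the job in at about 10.5 s, with the arm up and clear of the box.

- **Final pictures:** in the top and scene views, every clip end lies within about one camera pixel of where it should be when shut. The fingers stopped at 85–87 mm on every clip; the expected height is 87 mm.
- **Force on clip 3:** that press was harder than I meant, with about 114 N read at the end of the move against the 120 N limit. A brief higher peak between readings cannot be ruled out. The readings on the others were about 80 N on clip 1 and about 35 N on clips 4 and 2.
- **First approach to clip 1:** the tool drifted about 13 mm off target on the way down. I lifted, corrected and pressed again. I saw no effect on the other clips, and each was still open until its turn.

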